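Sort two panel standoffs into their rows, then hold the loupe in focus over the long one

ROBOT

A 7-joint arm with a two-finger parallel gripper is mounted at the origin on the work surface. World frame = base frame: x ahead of the robot, y to its left, z up, the work surface at z = 0. Lengths are in m, angles in rad, forces in N, time in s.
With the tool pointing down it reaches from about 0.35 to 0.9 m from the base axis. Payload 8.1 kg.
Tool frame: the origin (TCP) lies midway between the tips of the shut fingers; the grasp point (between the pads) lies 19 mm behind it; x points along the fingers, z is the direction in which the jaws open and shut, and the axes are right-handed (so a half turn about x gives the same grasp; the last joint's range is limited). The gripper opens to 85 mm and grips with 20 to 120 N. Pads are 22 mm wide; open, the fingers measure 114 mm over their backs; the gripper's body (76 mm by 85 mm) begins 54 mm behind the grasp point. The pads swing forward as they close: fully open they stand 13 mm farther back than shut.
Start: joints at [-1.362, 0.434, 0.025, 1.573, -0.012, 1.134, -0.075], TCP at [0.192, 0.595, 0.231] pointing down, gripper open.
Joint ranges: [-2.62, 2.62], [-0.44, 2.09], [-1.27, 1.32], [0.08, 2.57], [-1.32, 4.46], [0.12, 2], [-2.74, 2.74]. Speed limits (rad/s): [2.22, 2.22, 3.01, 3.01, 3.14, 3.14, 3.14].

INTERFACE

Orientations are given as a rotation vector (axis times angle).
In Python, from cell import manip, camera, camera_model gives the robot as it stands. The module is installed in compiled form; this text tells all that it offers.
- The arm moves only by the tool move_arm, never from a script. Its argument "deltas" is a list of rows, each an object with "fingers": the opening, from 0 (shut) to 1 (fully open); "translation": the shift along the tool's x, y, z in m, a list of three; "twist": the turn about the tool's x in degrees. In form: [{"fingers": fingers, "translation": [x, y, z], "twist": twist}, ...]. A call has 1 to 5 rows; each row shifts and turns the commanded pose from where the row before left it, along the tool's axes as they then stand; what a row does not reach is not made up. A row lasts 1/8 s, in which the tool goes at most 62.5 mm and 10.7 degrees, less where a joint would pass 70% of its speed; a pose out of reach is approached as far as the arm can. A call is refused whole if a number of a shift passes 0.0625 or a number of a turn 10.7, either way. A call with a gripper value outside its range is refused whole. The fingers move at their own pace and stop on an object; the grip force is fixed at half the most. Time passes only in rows, so rows that do not move let the fingers close. It gives the time, the measured TCP pose, the force and the opening at its end, in the units of the state.
- manip.sense(): the state, without advancing time (a new reading comes with each control period).
- camera(name): name is "side" or "top" or "wrist"; returns the picture (420x560x3 uint8, blue, green, red); there is no depth.
- camera_model(name): a dict with "intrinsics" (3x3 intrinsics, pixels), "k1" (the pictures are not rectified: a ray, as slopes to the right and down, at radius r is drawn at 1 + k1 r^2 times it, then the intrinsics apply), "R" (3x3) and "t" (3): a world point X has camera coordinates R X + t. Camera axes: x right, y down, z forward; pixel columns grow to the right and rows downward; lengths in m; the calibration is good to about 2 mm. A picture is of the moment at which its call begins: read the wrist's pose just before it. camera_model takes no time and is no camera call; for the wrist camera it gives the pose at the moment of the call.
- manip.hand_in(): hands the job in, once; it reports no verdict.
The state is a dict: "t": time; "joint_pos": joint angles; "joint_vel": joint speeds; "joint_efforts": joint torques, N m; "ee_pos": TCP position; "tcp_rot": TCP orientation; "contact_force": force on the tool from outside, world axes, zero at the start; "torque": the same for the moment, N m; "width": finger opening in m.
Only numpy, scipy, OpenCV 4.12 (cv2) and the standard library are available. Lean on these libraries where they do the work, as an engineer would, in place of code of your own. Each camera call takes 0.05 s, during which the arm holds its last target. There are 200 camera calls.

TASK

Stand the two loose aluminium standoffs fully home in the empty holes of the two black strips, the long one in the row of long standoffs and the short one in the row of short ones. Then pick up the loupe by its handle and hold it level, its lens centred over the long standoff you have just placed and at the height of the tip of the focal gauge's pointer, touching nothing else; finish while still holding it there steadily. Do not shift the pointer or disturb the other things on the bench.

Things in the scene. Friction and masses are not known exactly. Their poses are not given: they have to be found in the camera images.
- long_standoff: loose long standoff: plain aluminium cylinder, 18 mm diameter with a 2 mm chamfer at its foot, 64 mm tall, about 40 g, standing upright on the bench with a dark threaded hole shown on its top; origin at the centre of its underside, z up along it
- short_standoff: loose short standoff: the same as the long one but 44 mm tall; origin at the centre of its underside, z up along it
- long_strip: row of long standoffs: fixed black plastic strip, 44 mm (its x) by 160 mm (its y, along the row) by 20 mm tall, with three places 50 mm apart along y. The end places (y = +50 and -50 mm) hold 64 mm standoffs that cannot be taken out, tops 70 mm above the bench; the middle place is the empty hole. Origin at the centre of its underside; its yaw varies
- short_strip: row of short standoffs: fixed black plastic strip of the same size. The places at y = 0 and -50 mm hold 44 mm standoffs that cannot be taken out, tops 50 mm above the bench; the end place at y = +50 mm is the empty hole. Origin at the centre of its underside; its yaw varies. Which strip is on the left varies
- long_seat (a point): centre of the floor of the empty hole in the row of long standoffs, 6 mm above the bench. The hole is upright, 23 mm wide, 14 mm deep, with a 3 mm chamfer, its mouth in the strip's top face 20 mm above the bench; a long standoff in it has its top 70 mm above the bench
- short_seat (a point): centre of the floor of the empty hole in the row of short standoffs, 6 mm above the bench; the hole is like the other; a short standoff in it has its top 50 mm above the bench
- loupe: hand loupe lying flat on the bench, about 120 g: a round glass lens in a steel ring (64 mm outside diameter, 14 mm tall) with a straight black handle 16 mm wide, 18 mm tall with flat upright sides, reaching from 30 to 142 mm from the lens centre along its -x. Origin at the underside, under the lens centre; x points from the handle to the lens, z up through the lens
- lens (a point): centre of the loupe's lens, 7 mm above the loupe's underside
- loupe_grip (a point): good place to pinch the loupe's handle across its 16 mm width, close to the centre of mass: 75 mm from the lens centre towards the handle's end, 9 mm above the loupe's underside
- gauge: focal gauge: fixed steel post, 12 mm diameter, 214 mm tall, on a 60 x 60 x 14 mm dark base, standing behind the strips, with a brass pointer on a collar clamped at some height, reaching 60 mm from the post towards the robot (-x); origin at the centre of the base's underside
- focal_mark (a point): tip of the gauge's brass pointer (flat blade 14 mm wide, 4 mm thick, this point at mid thickness), somewhere between 115 and 175 mm above the bench: the height at which the lens centre must be held. The pointer slides up or down if pushed with more than about 6 N
- tape_measure: bystander: black and yellow tape measure, 70 x 38 x 62 mm tall, loose; origin at the centre of its underside
- pencil: bystander: flat orange carpenter's pencil, 12 x 170 x 8 mm, lying along its y at the left, loose; origin at the centre of its underside
- screwdriver: bystander: screwdriver lying on the bench behind the loupe, loose; origin under it
- nut: bystander: round steel nut, 26 mm diameter, 12 mm tall, lying between the two strips, loose; origin at the centre of its underside
- screw_jar: bystander: clear jar with a white cap, 60 mm diameter, 85 mm tall, loose; origin at the centre of its underside
- planter_module: bystander: empty black square pot, 100 x 100 x 45 mm tall, loose; origin at the centre of its underside

How it is judged:
By the outcome, as a careful person would: the job done as asked, in the order asked, and still so for the second after the job is handed in, while the arm keeps its last pose, push and grip.
It also fails if it takes over 72 s, if anything falls off the work surface, if the arm or the gripper's body presses on something with over 40 N, if the wrist force passes 120 N, or if a joint passes its speed limit or range.

## Working session

There is one attempt and no reset: what is moved stays moved. The work goes in short steps, Python scripts to look and compute and a tool call to move; the robot and the scene stay as the last step left them, time stands still between calls to the robot, and variables do not carry over. Pictures are saved under pics/ and viewed, about 8 in all and at most 12, crops included, and the job is handed in when it is done.

Besides the shell and the picture viewer there is one more tool, called as a command line: name --argument value ..., lists and objects as JSON in quotes. move_arm: Moves the arm, as the interface text tells. Its arguments: {"type":"object","properties":{"deltas":{"type":"array","items":{"type":"object","properties":{"fingers":{"type":"number"},"translation":{"type":"array","items":{"type":"number"}},"twist":{"type":"number"}}}}},"required":["deltas"]}

```bash
mkdir -p pics
cat > h.py <<'E'
import numpy as np, cv2
from cell import manip, camera, camera_model
from scipy.spatial.transform import Rotation as Ro
def ray(m,u,v):
    K=np.array(m["intrinsics"]);R=np.array(m["R"]);t=np.array(m["t"])
    d=np.array([(u-K[0,2])/K[0,0],(v-K[1,2])/K[1,1]]);s=d.copy()
    for _ in range(30): s=d/(1+m["k1"]*(s@s))
    return -R.T@t, R.T@np.array([s[0],s[1],1.])
def at(m,u,v,z):
    c,d=ray(m,u,v); return c+d*(z-c[2])/d[2]
def proj(m,X):
    K=np.array(m["intrinsics"]);p=np.array(m["R"])@np.array(X,float)+np.array(m["t"]);s=p[:2]/p[2]
    s=s*(1+m["k1"]*(s@s)); return K[0,0]*s[0]+K[0,2],K[1,1]*s[1]+K[1,2]
def tri(rays):
    A=np.zeros((3,3));b=np.zeros(3)
    for c,d in rays:
        d=d/np.linalg.norm(d);P=np.eye(3)-np.outer(d,d);A+=P;b+=P@c
    return np.linalg.solve(A,b)
E
python3 - <<'E'
from h import *
s=manip.sense(); print({k:np.round(v,4) for k,v in s.items()}); print(Ro.from_rotvec(s["tcp_rot"]).as_matrix().round(3))
for n in("top","side"):
    m=camera_model(n); print(n,m); i=camera(n); cv2.imwrite(f"pics/{n}0.png",cv2.resize(i,(800,600),interpolation=cv2.INTER_CUBIC)); cv2.imwrite(f"{n}_raw.png",i)
E
```

```text
{'t': np.float64(0.0), 'joint_pos': array([-1.3616,  0.4352,  0.025 ,  1.5741, -0.0116,  1.134 , -0.0751]), 'joint_vel': array([ 0.0007,  0.0004, -0.    , -0.0009,  0.0005, -0.0007, -0.0002]), 'joint_efforts': array([ 8.00000e-04, -6.70459e+01,  1.02550e+00, -3.16216e+01,
        1.56000e-02,  1.23000e-02,  0.00000e+00]), 'ee_pos': array([0.1917, 0.5944, 0.2305]), 'tcp_rot': array([-0.9775,  1.342 ,  0.9757]), 'contact_force': array([-0.5388,  0.0505, -0.1662]), 'torque': array([-0.0498, -0.0727,  0.0157]), 'width': np.float64(0.0856)}
[[-0.    -0.952  0.307]
 [-0.002  0.307  0.952]
 [-1.    -0.    -0.002]]
top {'intrinsics': array([[447.1941998 ,   0.        , 279.84102774],
       [  0.        , 447.1941998 , 212.01490326],
       [  0.        ,   0.        ,   1.        ]]), 'k1': -0.0981379561205895, 'R': array([[-0.00246489, -0.99996722, -0.00771297],
       [-0.99586351,  0.00315519, -0.09080696],
       [ 0.09082832,  0.00745724, -0.99583864]]), 't': array([0.02531228, 0.58341073, 1.14723163])}
side {'intrinsics': array([[533.67320773,   0.        , 271.6367207 ],
       [  0.        , 533.67320773, 210.02775662],
       [  0.        ,   0.        ,   1.        ]]), 'k1': -0.13282215854338225, 'R': array([[-0.94930756, -0.31399004, -0.01501343],
       [-0.23522131,  0.74122187, -0.62869792],
       [ 0.20853317, -0.59329621, -0.77750468]]), 't': array([0.56321764, 0.17845197, 1.10050231])}
```

View pics/top0.png

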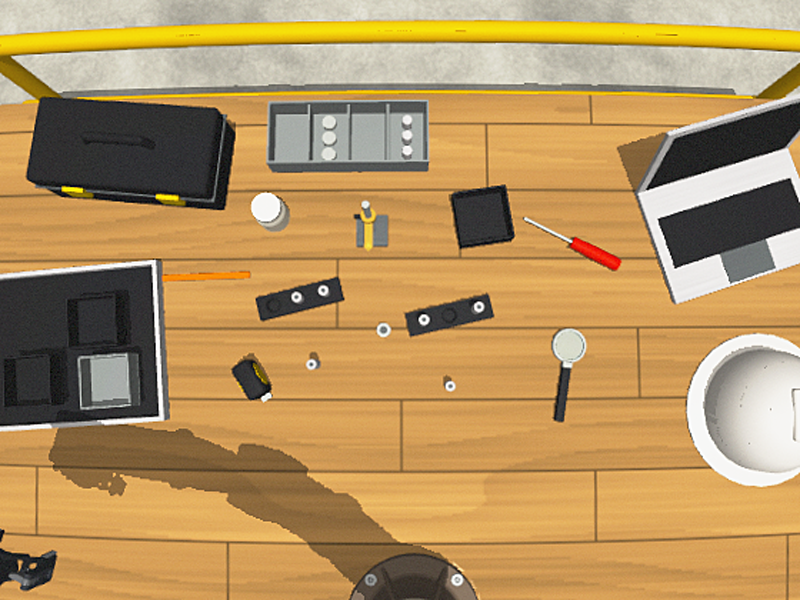

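View pics/side0.png

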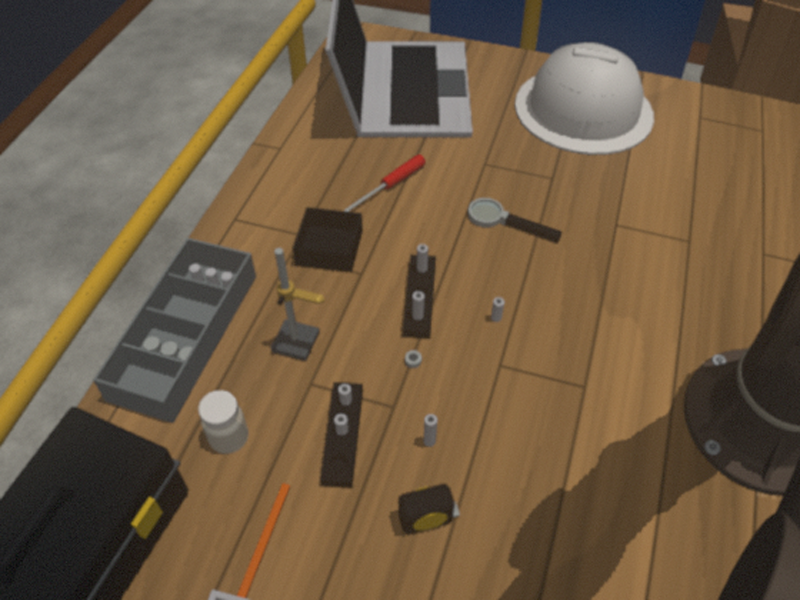

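The top view shows the short strip at left, with its hole at about (274,304), and the long strip at right, with its hole at (449,315). The loose long standoff is at (313,363), the loose short one at (449,385), the loupe lens at (569,345) and the pointer tip at (368,247). In the side view the pointer tip is at (322,298). The standoff near the tape is the taller one.

Run:
```python
from h import *
t=camera_model("top");s=camera_model("side")
f=lambda m,U,V,z: at(m,(U+.5)*.7-.5,(V+.5)*.7-.5,z).round(4)
for n,U,V,z in [("longtop",313,363,.064),("shorttop",449,385,.044),("Lhole",449,315,.02),("L+50",424,320,.07),("L-50",479,307,.07),("S0",297,297,.05),("S-50",323,291,.05),("Shole",274,304,.02),("lens",569,345,.014),("handle end",559,420,.018),("handle start",567,366,.018),("nut",384,329,.012)]: print(n,f(t,U,V,z))
for n,U,V,z in [("longtop",431,419,.064),("shorttop",498,301,.044),("L+50",419,297,.07),("L-50",423,250,.07),("S0",341,421,.05),("S-50",345,389,.05),("lens",487,212,.014)]: print("side",n,f(s,U,V,z))
r=lambda m,U,V: ray(m,(U+.5)*.7-.5,(V+.5)*.7-.5)
print("tip",tri([r(t,368,247),r(s,322,298)]))
a=cv2.imread("top_raw.png");b=cv2.imread("side_raw.png")
A=cv2.resize(a[135:295,160:420],None,fx=3,fy=3,interpolation=cv2.INTER_CUBIC)[:,:780]
B=cv2.resize(b[165:265,180:310],None,fx=6,fy=6,interpolation=cv2.INTER_CUBIC)
cv2.imwrite("pics/topc.png",A);cv2.imwrite("pics/sidec.png",B);print(A.shape,B.shape)
```

```text
longtop [0.4741 0.1776 0.064 ]
shorttop [ 0.4342 -0.0639  0.044 ]
Lhole [ 0.5617 -0.0666  0.02  ]
L+50 [ 0.5494 -0.019   0.07  ]
L-50 [ 0.5721 -0.1164  0.07  ]
S0 [0.593  0.2098 0.05  ]
S-50 [0.6037 0.1627 0.05  ]
Shole [0.5831 0.2578 0.02  ]
lens [ 0.5055 -0.2898  0.014 ]
handle end [ 0.368  -0.2674  0.018 ]
handle start [ 0.4667 -0.2841  0.018 ]
nut [0.5367 0.0535 0.012 ]
side longtop [0.4703 0.1823 0.064 ]
side shorttop [ 0.4323 -0.0647  0.044 ]
side L+50 [ 0.5473 -0.0144  0.07  ]
side L-50 [ 0.5695 -0.1101  0.07  ]
side S0 [0.5904 0.2157 0.05  ]
side S-50 [0.6033 0.1646 0.05  ]
side lens [ 0.5003 -0.2837  0.014 ]
tip [0.6679314  0.07637129 0.12956459]
(480, 780, 3) (600, 780, 3)
```

View pics/topc.png

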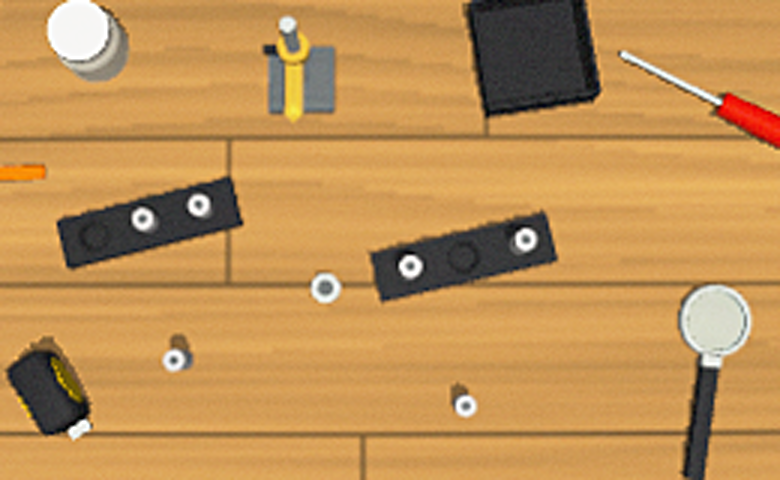

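View pics/sidec.png

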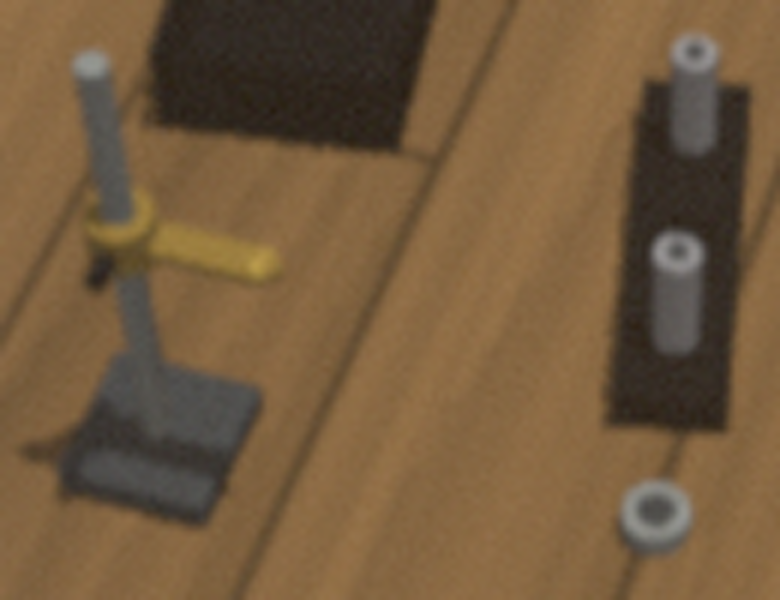

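Run:
```python
from h import *
t=camera_model("top");s=camera_model("side")
T=lambda U,V:(160+(U+.5)/3-.5,135+(V+.5)/3-.5)
S=lambda U,V:(180+(U+.5)/6-.5,165+(V+.5)/6-.5)
for n,U,V,z in [("longtop",174,360,.064),("shorttop",465,406,.044),("Lhole",463,257,.02),("L+50",410,266,.07),("L-50",526,240,.07),("S0",143,219,.05),("S-50",199,205,.05),("Shole",95,236,.02),("lens",714,320,.014)]: print(n,at(t,*T(U,V),z).round(4))
for n,U,V in[("L+50",677,253),("L-50",694,53)]: print("side",n,at(s,*S(U,V),.07).round(4))
for n,a,b in [("tip",(293,121),(281,263)),("posttop",(288,23),(91,66)),("L+50",(410,266),(677,253)),("L-50",(526,240),(694,53))]: print(n,tri([ray(t,*T(*a)),ray(s,*S(*b))]).round(4))
m=camera_model("wrist");R=np.array(m["R"]);print(m["intrinsics"][0],"cam pos",(-R.T@np.array(m["t"])).round(3),"view",R[2].round(3))
```

```text
longtop [0.4723 0.1809 0.064 ]
shorttop [ 0.4326 -0.0652  0.044 ]
Lhole [ 0.5618 -0.0663  0.02  ]
L+50 [ 0.5507 -0.0182  0.07  ]
L-50 [ 0.5724 -0.1161  0.07  ]
S0 [0.5932 0.2109 0.05  ]
S-50 [0.6052 0.1625 0.05  ]
Shole [0.5813 0.2586 0.02  ]
lens [ 0.5056 -0.2885  0.014 ]
side L+50 [ 0.5497 -0.0166  0.07  ]
side L-50 [ 0.5724 -0.114   0.07  ]
tip [0.6635 0.0769 0.1315]
posttop [0.724  0.0762 0.2104]
L+50 [ 0.5505 -0.0183  0.0678]
L-50 [ 0.5728 -0.1163  0.0674]
[300.87463981   0.         276.25387928] cam pos [0.125 0.617 0.372] view [ 0.261 -0.086 -0.961]
```

move_arm --deltas '[{"fingers": 1, "translation": [0, -0.045, -0.04], "twist": 10}, {"fingers": 1, "translation": [0, -0.033, -0.05], "twist": 10}, {"fingers": 1, "translation": [0, -0.025, -0.055], "twist": 10}, {"fingers": 1, "translation": [0, -0.015, -0.058], "twist": 10}, {"fingers": 1, "translation": [0, -0.005, -0.06], "twist": 10}]'

```text
t: 0.72
ee_pos: [0.1348, 0.3378, 0.231]
tcp_rot: [-0.303, 1.55, 0.302]
contact_force: [-1.5, 1.6, 1.3]
width: 0.0854
```

move_arm --deltas '[{"fingers": 1, "translation": [0, -0.055, 0.05], "twist": 0}, {"fingers": 1, "translation": [0, -0.055, 0.05], "twist": 0}, {"fingers": 1, "translation": [0, -0.055, 0.05], "twist": 0}, {"fingers": 1, "translation": [0, -0.055, 0.05], "twist": 0}, {"fingers": 1, "translation": [0, -0.054, 0.052], "twist": 9}]'

```text
t: 1.35
ee_pos: [0.4202, 0.2081, 0.2314]
tcp_rot: [-0.184, 1.563, 0.185]
contact_force: [0.2, 2.3, 0.2]
width: 0.0855
```

move_arm --deltas '[{"fingers": 1, "translation": [0, 0, 0], "twist": 0}, {"fingers": 1, "translation": [0, 0, 0], "twist": 0}]'

```text
t: 1.6
ee_pos: [0.4182, 0.2091, 0.2309]
tcp_rot: [-0.187, 1.564, 0.186]
contact_force: [-0.8, -0.4, 0.7]
width: 0.0856
```

```bash
cat >> h.py <<'E'
def rel(p,z=None):
    "tool-frame shift (y,z) to bring TCP to world xy p"
    s=manip.sense();R=Ro.from_rotvec(s["tcp_rot"]).as_matrix();e=s["ee_pos"]
    d=np.array([p[0],p[1],e[2] if z is None else z])-e
    print("t",round(s["t"],2),"ee",e.round(4),"jaw yaw",np.degrees(np.arctan2(R[1,2],R[0,2])).round(2),"F",np.round(s["contact_force"],1),"w",round(s["width"],4),"tilt",(R[:,0]).round(4))
    print("tool delta",(R.T@d).round(4))
E
python3 - <<'E'
from h import *
rel((.472,.180)); print(manip.sense()["joint_pos"].round(2))
m=camera_model("wrist");i=camera("wrist");cv2.imwrite("pics/w1.png",cv2.resize(i,(800,600),interpolation=cv2.INTER_CUBIC))
np.save("w1.npy",m,allow_pickle=True)
for X in [(.472,.18,.064),(.5616,-.067,.02),(.5813,.2586,.02),(.6635,.0769,.134)]: print([round(a/.7) for a in proj(m,X)])
E
```

```text
t 1.6 ee [0.4182 0.2091 0.2309] jaw yaw 13.61 F [-0.8 -0.4  0.7] w 0.0856 tilt [-1.3e-03 -6.0e-04 -1.0e+00]
tool delta [-0.0001 -0.041   0.0455]
[-1.01  0.18  0.51  1.97 -0.1   1.02 -0.21]
[455, 329]
[467, 552]
[600, 253]
[687, 555]
```

View pics/w1.png

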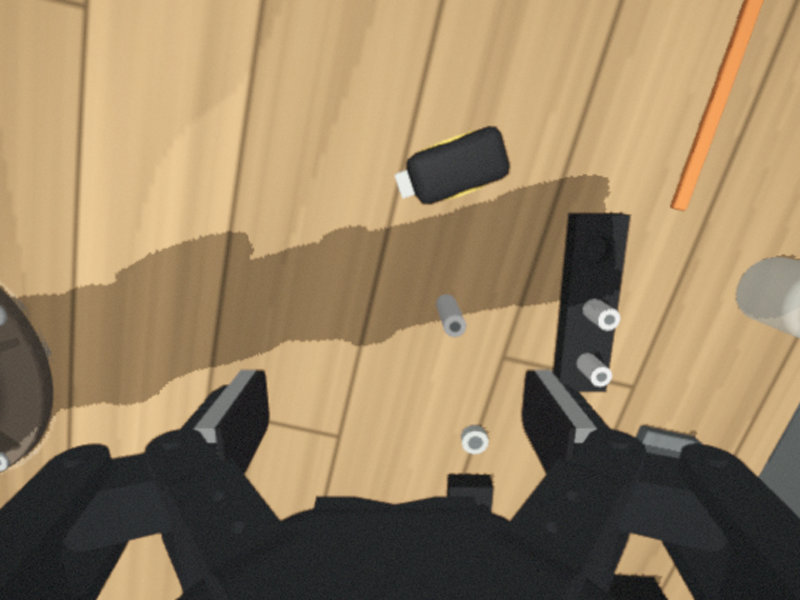

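The wrist view shows the long standoff's top at (455,325) and the short hole at about (600,250). Both are within 4 px of the prediction, so the calibration holds up.

Run:
```python
from h import *
m=np.load("w1.npy",allow_pickle=True).item()
f=lambda U,V,z: at(m,(U+.5)*.7-.5,(V+.5)*.7-.5,z).round(4)
p=f(455,325,.064);print(p,"S0",f(609,320,.05),"S-50",f(601,377,.05),"hole",f(600,249,.02))
rel(p,.023)
```

```text
[0.4711 0.1833 0.064 ] S0 [0.5923 0.2117 0.05  ] S-50 [0.6042 0.1635 0.05  ] hole [0.5799 0.2622 0.02  ]
t 1.65 ee [0.4176 0.2096 0.231 ] jaw yaw 13.7 F [0.6 0.  0.3] w 0.0854 tilt [-1.4e-03 -2.0e-04 -1.0e+00]
tool delta [ 0.2079 -0.0383  0.046 ]
```

move_arm --deltas '[{"fingers": 1, "translation": [0.03, -0.02, 0.024], "twist": 0}, {"fingers": 1, "translation": [0.05, -0.019, 0.0225], "twist": 0}, {"fingers": 1, "translation": [0.03, 0, 0], "twist": 0}, {"fingers": 1, "translation": [0, 0, 0], "twist": 0}]'

```text
t: 2.15
ee_pos: [0.4706, 0.1825, 0.1197]
tcp_rot: [-0.189, 1.568, 0.187]
contact_force: [-1.1, 0.8, 0.9]
width: 0.0854
```

Run:
```python
from h import *
rel((.4716,.182),.023)
```

```text
t 2.15 ee [0.4706 0.1825 0.1197] jaw yaw 13.72 F [-1.1  0.8  0.9] w 0.0854 tilt [-0.0047 -0.0018 -1.    ]
tool delta [ 0.0967 -0.0007  0.0014]
```

move_arm --deltas '[{"fingers": 1, "translation": [0.045, 0, 0.001], "twist": 0}, {"fingers": 1, "translation": [0.04, 0, 0], "twist": 0}, {"fingers": 1, "translation": [0.011, 0, 0], "twist": 0}, {"fingers": 1, "translation": [0, 0, 0], "twist": 0}, {"fingers": 0.35, "translation": [0, 0, 0], "twist": 0}]'

```text
t: 2.78
ee_pos: [0.475, 0.1833, 0.0271]
tcp_rot: [-0.186, 1.56, 0.188]
contact_force: [-0.6, -0.5, 0.5]
width: 0.0697
```

move_arm --deltas '[{"fingers": 0.35, "translation": [0, 0, 0], "twist": 0}, {"fingers": 0.35, "translation": [0, 0, 0], "twist": 0}, {"fingers": 0.2, "translation": [0, 0, 0], "twist": 0}, {"fingers": 0, "translation": [0, 0, 0], "twist": 0}, {"fingers": 0, "translation": [0, 0, 0], "twist": 0}]'

```text
t: 3.4
ee_pos: [0.4742, 0.1826, 0.0258]
tcp_rot: [-0.186, 1.563, 0.187]
contact_force: [-1.5, -0.5, 7.2]
width: 0.017
```

move_arm --deltas '[{"fingers": 0, "translation": [0, 0, 0], "twist": 0}, {"fingers": 0, "translation": [0, 0, 0], "twist": 0}, {"fingers": 0, "translation": [0, 0, 0], "twist": 0}]'

```text
t: 3.78
ee_pos: [0.4742, 0.1826, 0.0258]
tcp_rot: [-0.186, 1.563, 0.187]
contact_force: [-1.7, -0.3, 7.5]
width: 0.0165
```

Run:
```python
from h import *
rel((.5616,-.067))
```

```text
t 3.77 ee [0.4742 0.1826 0.0258] jaw yaw 13.59 F [-1.7 -0.3  7.5] w 0.0165 tilt [ 0.e+00  5.e-04 -1.e+00]
tool delta [-1.000e-04 -2.631e-01  2.630e-02]
```

move_arm --deltas '[{"fingers": 0, "translation": [-0.03, 0, 0], "twist": 0}, {"fingers": 0, "translation": [-0.04, -0.01, 0], "twist": 0}, {"fingers": 0, "translation": [-0.03, -0.045, 0.005], "twist": 0}, {"fingers": 0, "translation": [0, -0.05, 0.005], "twist": 0}, {"fingers": 0, "translation": [0, -0.05, 0.005], "twist": 0}]'

```text
t: 4.4
ee_pos: [0.5256, 0.0343, 0.1259]
tcp_rot: [-0.187, 1.562, 0.187]
contact_force: [1.4, 0.5, -0.9]
width: 0.0165
```

move_arm --deltas '[{"fingers": 0, "translation": [0, -0.05, 0.005], "twist": 0}, {"fingers": 0, "translation": [0, -0.04, 0.004], "twist": 0}, {"fingers": 0, "translation": [0, -0.018, 0.002], "twist": 0}, {"fingers": 0, "translation": [0, 0, 0], "twist": 0}, {"fingers": 0, "translation": [0, 0, 0], "twist": 0}]'

```text
t: 5.03
ee_pos: [0.5608, -0.065, 0.125]
tcp_rot: [-0.187, 1.564, 0.189]
contact_force: [0.4, 0.5, -1.0]
width: 0.0168
```

Run:
```python
from h import *
rel((.5616,-.067)); print(manip.sense()["joint_pos"].round(2))
m=camera_model("wrist");i=camera("wrist");cv2.imwrite("pics/w2.png",cv2.resize(i,(800,600),interpolation=cv2.INTER_CUBIC))
np.save("w2.npy",m,allow_pickle=True)
e=manip.sense()["ee_pos"]
for X in [(.5616,-.067,.02),(.5505,-.0183,.07),(e[0],e[1],e[2]+.038),(.6635,.0769,.134)]: print([round(a/.7) for a in proj(m,X)])
```

```text
t 5.03 ee [ 0.5608 -0.065   0.125 ] jaw yaw 13.71 F [ 0.4  0.5 -1. ] w 0.0168 tilt [-0.0011  0.0011 -1.    ]
tool delta [-0.     -0.0021  0.0004]
[-0.34  0.48  0.51  1.88 -0.3   0.86  0.56]
[395, 303]
[397, 229]
[395, 440]
[871, 21]
```

View pics/w2.png

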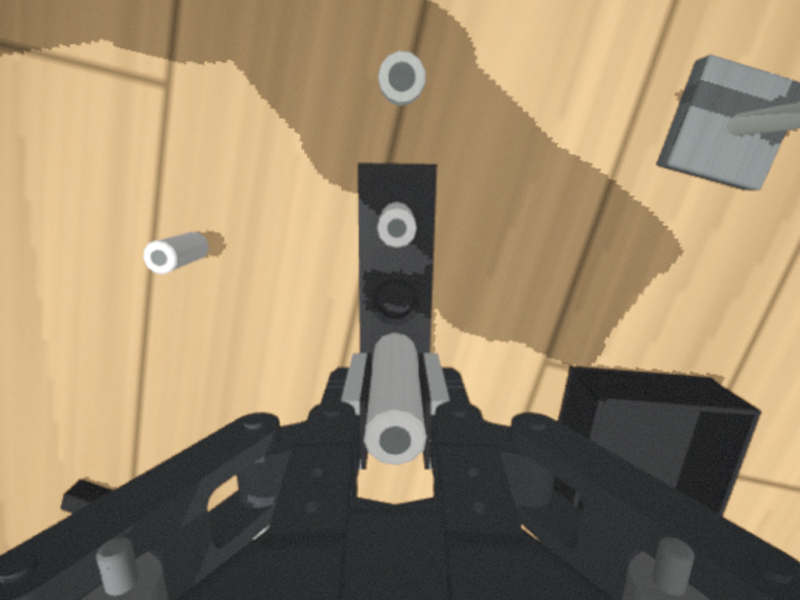

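The standoff is held straight, its top at (395,438) as predicted. The hole is at (396,299), the +50 neighbour's top at (397,227) and the loose short standoff's top at (160,257).

Run:
```python
from h import *
m=np.load("w2.npy",allow_pickle=True).item()
f=lambda U,V,z: at(m,(U+.5)*.7-.5,(V+.5)*.7-.5,z).round(4)
h=f(396,299,.02);n=f(397,227,.07);print("hole",h,"nb",n,"hole from nb",n[:2]+.05*np.array([.223,-.975]),"short",f(160,257,.044),"mystandofftop",f(395,438,manip.sense()["ee_pos"][2]+.038))
a,b,c,d=[f(359,163,.02),f(436,164,.02),0,0];print("strip end mid",(a+b)/2,(a+b)[:2]/2+.08*np.array([.223,-.975]), np.degrees(np.arctan2(*(a-b)[1::-1])))
rel((.5616,-.066),.032)
```

```text
hole [ 0.5611 -0.0642  0.02  ] nb [ 0.5501 -0.0174  0.07  ] hole from nb [ 0.56125 -0.06615] short [ 0.4329 -0.0647  0.044 ] mystandofftop [ 0.5606 -0.064   0.1631]
strip end mid [0.5436 0.0111 0.02  ] [ 0.56144 -0.0669 ] -167.14765693360906
t 5.08 ee [ 0.5608 -0.0649  0.1251] jaw yaw 13.74 F [ 0.2 -0.4 -0.2] w 0.0166 tilt [-9.0e-04  1.1e-03 -1.0e+00]
tool delta [ 0.0931 -0.0014  0.0006]
```

move_arm --deltas '[{"fingers": 0, "translation": [0.04, -0.0012, 0.0005], "twist": 0}, {"fingers": 0, "translation": [0.03, 0, 0], "twist": 0}, {"fingers": 0, "translation": [0.008, 0, 0], "twist": 0}, {"fingers": 0, "translation": [0, 0, 0], "twist": 0}]'

```text
t: 5.58
ee_pos: [0.5618, -0.0673, 0.0475]
tcp_rot: [-0.187, 1.563, 0.187]
contact_force: [0.1, 0.9, 0.3]
width: 0.0166
```

move_arm --deltas '[{"fingers": 0, "translation": [0.004, 0, 0], "twist": 0}, {"fingers": 0, "translation": [0.004, 0, 0], "twist": 0}, {"fingers": 0, "translation": [0.004, 0, 0], "twist": 0}, {"fingers": 0, "translation": [0.002, 0, 0], "twist": 0}, {"fingers": 0, "translation": [0, 0, 0], "twist": 0}]'

```text
t: 6.2
ee_pos: [0.5618, -0.0681, 0.0332]
tcp_rot: [-0.186, 1.563, 0.186]
contact_force: [-0.1, 0.1, -0.8]
width: 0.0165
```

Run:
```python
from h import *
rel((.5613,-.0658),.0318)
```

```text
t 6.2 ee [ 0.5618 -0.0681  0.0332] jaw yaw 13.6 F [-0.1  0.1 -0.8] w 0.0165 tilt [-4.e-04  0.e+00 -1.e+00]
tool delta [0.0014 0.0024 0.    ]
```

move_arm --deltas '[{"fingers": 0, "translation": [0.0015, 0.001, 0], "twist": 0}, {"fingers": 0, "translation": [0.001, 0, 0], "twist": 0}, {"fingers": 0, "translation": [0, 0, 0], "twist": 0}]'

```text
t: 6.58
ee_pos: [0.5619, -0.0673, 0.0318]
tcp_rot: [-0.186, 1.562, 0.186]
contact_force: [-3.7, -0.1, 12.2]
width: 0.0164
```

move_arm --deltas '[{"fingers": 0.3, "translation": [0, 0, 0], "twist": 0}, {"fingers": 0.4, "translation": [0, 0, 0], "twist": 0}, {"fingers": 0.6, "translation": [0, 0, 0], "twist": 0}, {"fingers": 0.6, "translation": [0, 0, 0], "twist": 0}, {"fingers": 0.6, "translation": [-0.03, 0, 0], "twist": 0}]'

```text
t: 7.2
ee_pos: [0.5601, -0.0669, 0.0594]
tcp_rot: [-0.186, 1.567, 0.187]
contact_force: [0.6, 0.6, 1.3]
width: 0.0512
```

move_arm --deltas '[{"fingers": 1, "translation": [-0.045, 0, 0], "twist": 0}, {"fingers": 1, "translation": [-0.03, 0, 0], "twist": 0}, {"fingers": 1, "translation": [0, 0, -0.04], "twist": 0}, {"fingers": 1, "translation": [0, 0.015, -0.05], "twist": 0}, {"fingers": 1, "translation": [0, 0.015, -0.035], "twist": 0}]'

```text
t: 7.82
ee_pos: [0.4308, -0.0676, 0.1357]
tcp_rot: [-0.185, 1.564, 0.186]
contact_force: [0.6, 0.1, -0.2]
width: 0.0854
```

Run:
```python
from h import *
rel((.4329,-.0648),.017)
i=camera("top");cv2.imwrite("top1.png",i)
A=cv2.resize(i[150:290,260:400],None,fx=4,fy=4,interpolation=cv2.INTER_CUBIC);cv2.imwrite("pics/top1c.png",A)
```

```text
t 7.83 ee [ 0.4308 -0.0676  0.1357] jaw yaw 13.54 F [ 0.6  0.1 -0.2] w 0.0854 tilt [-1.e-03  4.e-04 -1.e+00]
tool delta [0.1187 0.0021 0.0028]
```

move_arm --deltas '[{"fingers": 1, "translation": [0.05, 0.002, 0.003], "twist": 0}, {"fingers": 1, "translation": [0.045, 0, 0], "twist": 0}, {"fingers": 1, "translation": [0.022, 0, 0], "twist": 0}, {"fingers": 1, "translation": [0, 0, 0], "twist": 0}, {"fingers": 0.35, "translation": [0, 0, 0], "twist": 0}]'

```text
t: 8.5
ee_pos: [0.4362, -0.0649, 0.0196]
tcp_rot: [-0.186, 1.562, 0.186]
contact_force: [0.8, 0.1, 0.9]
width: 0.0696
```

move_arm --deltas '[{"fingers": 0.35, "translation": [0, 0, 0], "twist": 0}, {"fingers": 0.35, "translation": [0, 0, 0], "twist": 0}, {"fingers": 0.2, "translation": [0, 0, 0], "twist": 0}, {"fingers": 0, "translation": [0, 0, 0], "twist": 0}, {"fingers": 0, "translation": [0, 0, 0], "twist": 0}]'

```text
t: 9.12
ee_pos: [0.436, -0.0646, 0.0194]
tcp_rot: [-0.186, 1.562, 0.187]
contact_force: [-1.2, 1.0, 10.3]
width: 0.0158
```

move_arm --deltas '[{"fingers": 0, "translation": [0, 0, 0], "twist": 0}, {"fingers": 0, "translation": [0, 0, 0], "twist": 0}, {"fingers": 0, "translation": [0, 0, 0], "twist": 0}]'

```text
t: 9.5
ee_pos: [0.436, -0.0646, 0.0194]
tcp_rot: [-0.186, 1.562, 0.187]
contact_force: [-0.9, 0.3, 10.1]
width: 0.0158
```

Run:
```python
from h import *
rel((.5812,.2598))
```

```text
t 9.5 ee [ 0.436  -0.0646  0.0194] jaw yaw 13.6 F [-0.9  0.3 10.1] w 0.0158 tilt [ 9.e-04  4.e-04 -1.e+00]
tool delta [0.0003 0.2812 0.2174]
```

move_arm --deltas '[{"fingers": 0, "translation": [-0.03, 0, 0], "twist": 0}, {"fingers": 0, "translation": [-0.04, 0.015, 0.013], "twist": 0}, {"fingers": 0, "translation": [-0.025, 0.04, 0.031], "twist": 0}, {"fingers": 0, "translation": [0, 0.045, 0.035], "twist": 0}, {"fingers": 0, "translation": [0, 0.045, 0.035], "twist": 0}]'

```text
t: 10.12
ee_pos: [0.5131, 0.105, 0.1146]
tcp_rot: [-0.186, 1.562, 0.187]
contact_force: [0.8, -0.2, -0.4]
width: 0.0164
```

move_arm --deltas '[{"fingers": 0, "translation": [0, 0.045, 0.035], "twist": 0}, {"fingers": 0, "translation": [0, 0.045, 0.035], "twist": 0}, {"fingers": 0, "translation": [0, 0.046, 0.033], "twist": 0}, {"fingers": 0, "translation": [0, 0, 0], "twist": 0}, {"fingers": 0, "translation": [0, 0, 0], "twist": 0}]'

```text
t: 10.75
ee_pos: [0.58, 0.2589, 0.1135]
tcp_rot: [-0.187, 1.564, 0.186]
contact_force: [0.2, -0.6, -0.4]
width: 0.016
```

Run:
```python
from h import *
rel((.5810,.2590),.0255); print(manip.sense()["joint_pos"].round(2))
m=camera_model("wrist");i=camera("wrist");w=cv2.resize(i,(800,600),interpolation=cv2.INTER_CUBIC)
np.save("w3.npy",m,allow_pickle=True)
A=cv2.imread("pics/top1c.png");A=cv2.resize(A,(300,300));w[:300,500:]=A;cv2.imwrite("pics/w3.png",w)
e=manip.sense()["ee_pos"]
for X in [(.581,.259,.02),(.593,.211,.05),(e[0],e[1],e[2]+.025)]: print([round(a/.7) for a in proj(m,X)])
```

```text
t 10.75 ee [0.58   0.2589 0.1135] jaw yaw 13.61 F [ 0.2 -0.6 -0.4] w 0.016 tilt [-8.e-04 -1.e-03 -1.e+00]
tool delta [ 0.088  -0.      0.0011]
[-0.84  0.6   0.51  1.71 -0.35  0.93  0.05]
[397, 305]
[397, 410]
[394, 419]
```

View pics/w3.png

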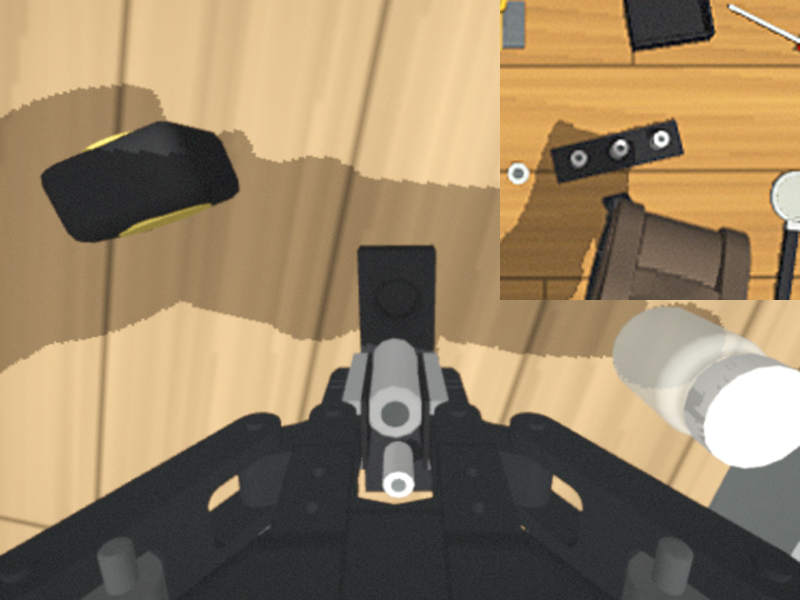

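Run:
```python
from h import *
m=np.load("w3.npy",allow_pickle=True).item()
f=lambda U,V,z: at(m,(U+.5)*.7-.5,(V+.5)*.7-.5,z).round(4)
e=manip.sense()["ee_pos"]
print("hole",f(397,298,.02),"S0",f(398,485,.05),"mytop",f(396,413,e[2]+.0245),e)
a,b=f(358,246,.02),f(436,246,.02);print("from end",(a+b)[:2]/2+.03*np.array([.238,-.971]))
```

```text
hole [0.58   0.2633 0.02  ] S0 [0.6046 0.1642 0.05  ] mytop [0.5802 0.2599 0.1382] [0.58009777 0.25801502 0.1136694 ]
from end [0.58019 0.26307]
```

move_arm --deltas '[{"fingers": 0, "translation": [0.04, 0.0018, 0.0008], "twist": 0}, {"fingers": 0, "translation": [0.025, 0, 0], "twist": 0}, {"fingers": 0, "translation": [0.006, 0, 0], "twist": 0}, {"fingers": 0, "translation": [0, 0, 0], "twist": 0}]'

```text
t: 11.3
ee_pos: [0.581, 0.2604, 0.0434]
tcp_rot: [-0.185, 1.563, 0.185]
contact_force: [0.4, 0.2, -0.1]
width: 0.0161
```

move_arm --deltas '[{"fingers": 0, "translation": [0.004, 0, 0], "twist": 0}, {"fingers": 0, "translation": [0.004, 0, 0], "twist": 0}, {"fingers": 0, "translation": [0.004, 0, 0], "twist": 0}, {"fingers": 0, "translation": [0.002, 0, 0], "twist": 0}, {"fingers": 0, "translation": [0, 0, 0], "twist": 0}]'

```text
t: 11.92
ee_pos: [0.5807, 0.2614, 0.0286]
tcp_rot: [-0.186, 1.563, 0.186]
contact_force: [0.6, -0.5, -0.8]
width: 0.0161
```

Run:
```python
from h import *
rel((.5806,.2605),.0254)
```

```text
t 11.93 ee [0.5807 0.2614 0.0286] jaw yaw 13.6 F [ 0.6 -0.5 -0.8] w 0.0161 tilt [-5.e-04 -2.e-04 -1.e+00]
tool delta [ 0.0032 -0.0008 -0.0003]
```

move_arm --deltas '[{"fingers": 0, "translation": [0.002, 0, 0], "twist": 0}, {"fingers": 0, "translation": [0.0015, 0, 0], "twist": 0}, {"fingers": 0, "translation": [0.0005, 0, 0], "twist": 0}, {"fingers": 0, "translation": [0, 0, 0], "twist": 0}]'

```text
t: 12.42
ee_pos: [0.5809, 0.2615, 0.0256]
tcp_rot: [-0.186, 1.563, 0.187]
contact_force: [-2.2, 0.2, 7.8]
width: 0.0156
```

move_arm --deltas '[{"fingers": 0.3, "translation": [0, 0, 0], "twist": 0}, {"fingers": 0.4, "translation": [0, 0, 0], "twist": 0}, {"fingers": 0.6, "translation": [0, 0, 0], "twist": 0}, {"fingers": 0.6, "translation": [0, 0, 0], "twist": 0}, {"fingers": 0.6, "translation": [-0.03, 0, 0], "twist": 0}]'

```text
t: 13.05
ee_pos: [0.5791, 0.2608, 0.0531]
tcp_rot: [-0.188, 1.567, 0.185]
contact_force: [0.4, 0.2, -0.6]
width: 0.0513
```

move_arm --deltas '[{"fingers": 1, "translation": [-0.05, 0, 0], "twist": 0}, {"fingers": 1, "translation": [-0.055, 0, 0], "twist": 0}, {"fingers": 1, "translation": [-0.055, 0, -0.01], "twist": 0}, {"fingers": 1, "translation": [-0.035, -0.04, -0.01], "twist": 0}, {"fingers": 1, "translation": [0, -0.055, -0.01], "twist": 0}]'

```text
t: 13.68
ee_pos: [0.5753, 0.1628, 0.2529]
tcp_rot: [-0.187, 1.557, 0.191]
contact_force: [0.5, -0.2, -1.9]
width: 0.0853
```

move_arm --deltas '[{"fingers": 1, "translation": [0, -0.055, -0.008], "twist": 0}, {"fingers": 1, "translation": [0, -0.055, 0], "twist": 0}, {"fingers": 1, "translation": [0, -0.034, 0], "twist": 0}, {"fingers": 1, "translation": [0, 0, 0], "twist": 0}, {"fingers": 1, "translation": [0, 0, 0], "twist": 0}]'

```text
t: 14.3
ee_pos: [0.5999, 0.0209, 0.2497]
tcp_rot: [-0.186, 1.563, 0.187]
contact_force: [0.1, 0.3, -1.3]
width: 0.0852
```

Run:
```python
from h import *
rel((.70,.02),.25)
m=camera_model("wrist");i=camera("wrist");cv2.imwrite("w4.png",i);np.save("w4.npy",m,allow_pickle=True)
for X in [(.6635,.0769,.134),(.724,.0762,.214)]: print(np.round(proj(m,X)))
```

```text
t 14.3 ee [0.5999 0.0209 0.2497] jaw yaw 13.63 F [ 0.1  0.3 -1.3] w 0.0852 tilt [-5.e-04  7.e-04 -1.e+00]
tool delta [-0.0004 -0.0245  0.097 ]
[364. 162.]
[493. 202.]
```

move_arm --deltas '[{"fingers": 1, "translation": [0, -0.012, 0.045], "twist": 0}, {"fingers": 1, "translation": [0, -0.012, 0.052], "twist": 0}, {"fingers": 1, "translation": [0, 0, 0], "twist": 0}, {"fingers": 1, "translation": [0, 0, 0], "twist": 0}]'

```text
t: 14.85
ee_pos: [0.6995, 0.0207, 0.2492]
tcp_rot: [-0.187, 1.564, 0.188]
contact_force: [-0.1, 0.3, 0.1]
width: 0.0854
```

Run:
```python
from h import *
rel((.4315,-.277),.12)
m=camera_model("wrist");i=camera("wrist");cv2.imwrite("w5.png",i);np.save("w5.npy",m,allow_pickle=True)
for X in [(.6635,.0769,.134),(.724,.0762,.214)]: print(np.round(proj(m,X)))
a=cv2.imread("w4.png")[100:300,310:560]; b=i[100:300,180:430]
cv2.imwrite("pics/w45.png",np.vstack([cv2.resize(c,(375*2,300),interpolation=cv2.INTER_CUBIC) for c in(a,b)]) if 0 else np.hstack([cv2.resize(c[:, :130*1+0] if 0 else c,None,fx=1.6,fy=1.6,interpolation=cv2.INTER_CUBIC) for c in(a,b)]))
```

```text
t 14.85 ee [0.6995 0.0207 0.2492] jaw yaw 13.68 F [-0.1  0.3  0.1] w 0.0854 tilt [-1.4e-03 -1.0e-04 -1.0e+00]
tool delta [ 0.1296 -0.2259 -0.3307]
[250. 133.]
[339. 164.]
```

View pics/w45.png

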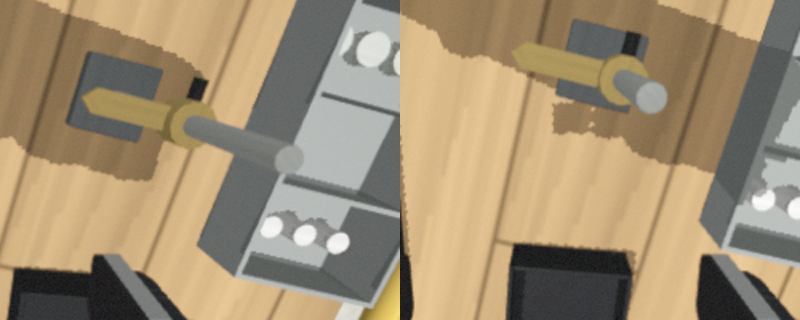

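The pointer tip is at (83,98) in the left view and (514,54) in the right one. The post top is at (290,160) and (652,97).

Run:
```python
from h import *
a=np.load("w4.npy",allow_pickle=True).item();b=np.load("w5.npy",allow_pickle=True).item();t=camera_model("top");s=camera_model("side")
A=lambda U,V:ray(a,310+(U+.5)/1.6-.5,100+(V+.5)/1.6-.5)
B=lambda U,V:ray(b,180+(U-400+.5)/1.6-.5,100+(V+.5)/1.6-.5)
T=lambda U,V:ray(t,160+(U+.5)/3-.5,135+(V+.5)/3-.5)
S=lambda U,V:ray(s,180+(U+.5)/6-.5,165+(V+.5)/6-.5)
for p,q,r,w in [((83,98),(514,54),(293,121),(281,263)),((290,160),(652,97),(288,23),(91,66))]:
    print(tri([A(*p),B(*q)]).round(4),"side+wrist",tri([A(*p),B(*q),S(*w)]).round(4),"all",tri([A(*p),B(*q),T(*r),S(*w)]).round(4))
```

```text
[0.6636 0.0766 0.126 ] side+wrist [0.6633 0.0767 0.1305] all [0.6634 0.0768 0.1307]
[0.7226 0.0775 0.2132] side+wrist [0.7229 0.0775 0.2123] all [0.7235 0.077  0.2115]
```

```bash
cat > fit.py <<'E'
from h import *
from scipy.optimize import minimize
t=camera_model("top");s=camera_model("side")
V=[("top_raw.png",t),("side_raw.png",s),("w4.png",np.load("w4.npy",allow_pickle=True).item()),("w5.npy",np.load("w5.npy",allow_pickle=True).item())]
D=[]
for n,m in V:
    i=cv2.imread(n.replace("npy","png")).astype(float)
    u,v=np.mean([proj(m,(.6634,.0768,.131)),proj(m,(.69,.077,.131))],0);r=30 if m is t or m is s else 45
    x0,y0=int(u)-r,int(v)-r;c=i[y0:y0+2*r,x0:x0+2*r]
    hsv=cv2.cvtColor(c.astype(np.uint8),cv2.COLOR_BGR2HSV)
    sat=hsv[...,1].astype(float)
    D.append((m,x0,y0,r,c,hsv))
def hull(p,m,x0,y0,r,taper):
    x,y,z,a=p[:4];ex=np.array([np.cos(a),np.sin(a)]);ey=np.array([-ex[1],ex[0]])
    P=[]
    for dz in(-.002,.002):
        for l,w in((0,0),(taper,.007),(taper,-.007),(.045,.007),(.045,-.007)):
            q=np.array([x,y])+l*ex+w*ey;P.append(proj(m,(q[0],q[1],z+dz)))
    P=(np.array(P)-[x0,y0]+.5)*8*16-.5*16
    M=np.zeros((16*r,16*r),np.float32)
    cv2.fillConvexPoly(M,cv2.convexHull(P.astype(np.int32)),1.,shift=4)
    return cv2.resize(M,(2*r,2*r),interpolation=cv2.INTER_AREA)
def cost(p,per=False):
    out=[]
    for (m,x0,y0,r,c,hsv) in D:
        M=hull(p,m,x0,y0,r,p[4]); M=cv2.GaussianBlur(M,(0,0),.6)
        # two-colour regression within near band, away from collar
        band=cv2.dilate((M>.05).astype(np.uint8),np.ones((7,7)))>0
        w=band.copy()
        yy,xx=np.mgrid[0:2*r,0:2*r]; tp=np.array(proj(m,p[:3]))-[x0,y0];q=np.array(proj(m,(p[0]+.040*np.cos(p[3]),p[1]+.040*np.sin(p[3]),p[2])))-[x0,y0]
        d=(q-tp);L=d@d;k=((xx-tp[0])*d[0]+(yy-tp[1])*d[1])/L; w&=(k<1)
        # yellowness = min(G,R)-B
        Y=np.minimum(c[...,1],c[...,2])-c[...,0]; Y=Y/(c.sum(2)+30)
        A=np.c_[M[w],np.ones(w.sum())];res=np.linalg.lstsq(A,Y[w],rcond=None)
        out.append(np.mean((Y[w]-A@res[0])**2)/np.var(Y[w]))
    return out if per else sum(out)
best=None
for z in (.126,.130,.134,.138):
    o=minimize(cost,[.6634,.0768,z,.0,.008],method="Nelder-Mead",options=dict(initial_simplex=np.array([.6634,.0768,z,.0,.008])+np.vstack([np.zeros(5),np.diag([.002,.002,.002,.05,.003])]),maxfev=250))
    print(o.x.round(4),round(o.fun,4),np.round(cost(o.x,True),3))
E
python3 fit.py
```

```text
[0.6621 0.0772 0.1284 0.0014 0.0061] 0.9149 [0.358 0.054 0.049 0.454]
[ 0.6612  0.0775  0.1285 -0.0017  0.0091] 0.9539 [0.386 0.057 0.052 0.46 ]
[ 0.6599  0.0775  0.1291 -0.0099  0.0101] 0.9869 [0.392 0.075 0.053 0.467]
[0.6619 0.0771 0.1285 0.0118 0.0061] 0.9204 [0.369 0.056 0.046 0.449]
```

move_arm --deltas '[{"fingers": 1, "translation": [0, -0.02, -0.055], "twist": 0}, {"fingers": 1, "translation": [0, -0.02, -0.055], "twist": 0}, {"fingers": 1, "translation": [0, -0.03, -0.055], "twist": 0}, {"fingers": 1, "translation": [0, -0.04, -0.055], "twist": 0}, {"fingers": 1, "translation": [0, -0.04, -0.055], "twist": 0}]'

```text
t: 15.52
ee_pos: [0.473, -0.1827, 0.2504]
tcp_rot: [-0.186, 1.561, 0.188]
contact_force: [0.3, -1.8, -0.2]
width: 0.0855
```

move_arm --deltas '[{"fingers": 1, "translation": [0, -0.04, -0.04], "twist": 0}, {"fingers": 1, "translation": [0, -0.036, -0.015], "twist": 0}, {"fingers": 1, "translation": [0, 0, 0], "twist": -10}, {"fingers": 1, "translation": [0, 0, 0], "twist": -10}, {"fingers": 1, "translation": [0, 0, 0], "twist": -10}]'

```text
t: 16.15
ee_pos: [0.4389, -0.2683, 0.2503]
tcp_rot: [-0.599, 1.485, 0.6]
contact_force: [-0.2, 0.8, 0.3]
width: 0.0854
```

move_arm --deltas '[{"fingers": 1, "translation": [0, 0, 0], "twist": -10}, {"fingers": 1, "translation": [0, 0, 0], "twist": -10}, {"fingers": 1, "translation": [0, 0, 0], "twist": -10}, {"fingers": 1, "translation": [0, 0, 0], "twist": -7}, {"fingers": 1, "translation": [0, 0, 0], "twist": 0}]'

```text
t: 16.77
ee_pos: [0.4391, -0.2685, 0.2503]
tcp_rot: [-1.087, 1.281, 1.087]
contact_force: [-0.3, -0.6, 0.1]
width: 0.0856
```

Run:
```python
from h import *
rel((.4315,-.277),.003);print(manip.sense()["joint_pos"].round(2))
m=camera_model("wrist");i=camera("wrist");np.save("w6.npy",m,allow_pickle=True);cv2.imwrite("pics/w6.png",cv2.resize(i,(800,600),interpolation=cv2.INTER_CUBIC))
for X in [(.5056,-.2885,.014),(.4315,-.277,.018)]: print(np.round(np.array(proj(m,X))/.7))
```

```text
t 16.77 ee [ 0.4391 -0.2685  0.2503] jaw yaw 80.58 F [-0.3 -0.6  0.1] w 0.0856 tilt [ 1.e-03  6.e-04 -1.e+00]
tool delta [ 0.2473  0.0063 -0.0099]
[ 0.04  0.25  0.5   1.84 -0.13  1.09  2.  ]
[384. 331.]
[383. 253.]
```

View pics/w6.png

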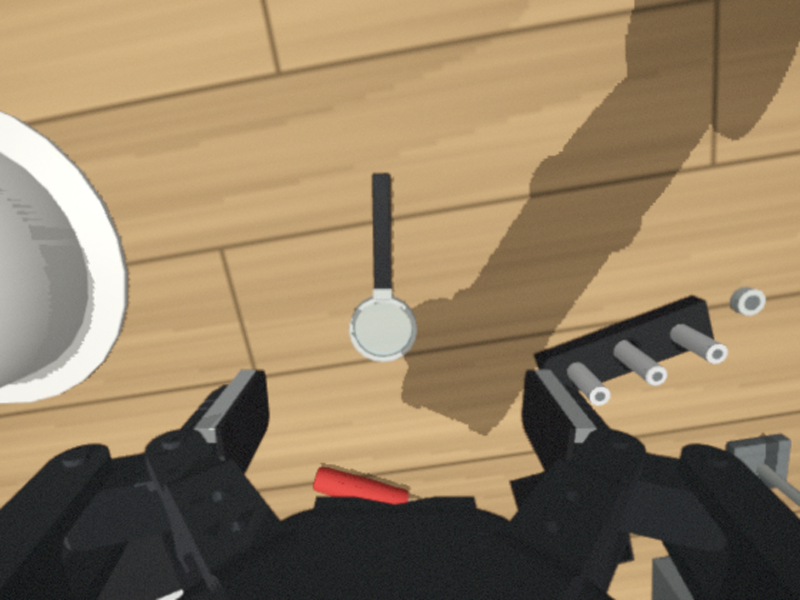

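The loupe's lens is at (383,328) and its handle end at (382,174), with the handle straight along the image's vertical. The three long standoff tops, at (599,397), (655,376) and (716,353), are in line.

Run:
```python
from h import *
m=np.load("w6.npy",allow_pickle=True).item()
f=lambda U,V,z: at(m,(U+.5)*.7-.5,(V+.5)*.7-.5,z)
l=f(383,328,.012);e=f(382,174,.018);d=l-e;d[2]=0;print(l.round(4),e.round(4),np.linalg.norm(d),np.degrees(np.arctan2(d[1],d[0])))
d/=np.linalg.norm(d);g=l-.075*d;print("grip",g,"from end",e+.067*d);rel((g+e+.067*d)/2,.003)
for U,V in((599,397),(655,376),(716,353)): print(f(U,V,.07).round(4))
```

```text
[ 0.5026 -0.2895  0.012 ] [ 0.3659 -0.2663  0.018 ] 0.13869458008019975 -9.62481487837895
grip [ 0.42865743 -0.27697775  0.012     ] from end [ 0.43191633 -0.2775304   0.018     ]
t 16.82 ee [ 0.4392 -0.2686  0.2503] jaw yaw 80.47 F [-0.3 -0.8 -0.4] w 0.0856 tilt [ 8.e-04  5.e-04 -1.e+00]
tool delta [ 0.2473  0.0075 -0.0102]
[ 0.5729 -0.1163  0.07  ]
[ 0.5613 -0.0694  0.07  ]
[ 0.549  -0.0194  0.07  ]
```

move_arm --deltas '[{"fingers": 1, "translation": [0.06, 0.007, -0.0102], "twist": 0}, {"fingers": 1, "translation": [0.06, 0, 0], "twist": 0}, {"fingers": 1, "translation": [0.055, 0, 0], "twist": 0}, {"fingers": 0.6, "translation": [0.04, 0, 0], "twist": 0}, {"fingers": 0.6, "translation": [0, 0, 0], "twist": 0}]'

```text
t: 17.45
ee_pos: [0.4291, -0.2768, 0.033]
tcp_rot: [-1.082, 1.286, 1.09]
contact_force: [-1.0, 0.2, 0.1]
width: 0.0521
```

Run:
```python
from h import *
rel((.4305,-.277),.003)
```

```text
t 17.45 ee [ 0.4291 -0.2768  0.033 ] jaw yaw 80.48 F [-1.   0.2  0.1] w 0.0521 tilt [-0.005   0.0021 -1.    ]
tool delta [ 0.03   -0.0016  0.    ]
```

move_arm --deltas '[{"fingers": 0.5, "translation": [0.02, 0, 0], "twist": 0}, {"fingers": 0.4, "translation": [0.008, 0, 0], "twist": 0}, {"fingers": 0.4, "translation": [0, 0, 0], "twist": 0}, {"fingers": 0.3, "translation": [0, 0, 0], "twist": 0}, {"fingers": 0.25, "translation": [0, 0, 0], "twist": 0}]'

```text
t: 18.08
ee_pos: [0.4315, -0.2782, 0.0076]
tcp_rot: [-1.088, 1.282, 1.087]
contact_force: [-0.2, -0.1, -0.0]
width: 0.0216
```

move_arm --deltas '[{"fingers": 0.25, "translation": [0, 0, 0], "twist": 0}]'

```text
t: 18.2
ee_pos: [0.4312, -0.2781, 0.0072]
tcp_rot: [-1.088, 1.282, 1.087]
contact_force: [0.4, 0.5, -0.1]
width: 0.0214
```

Run:
```python
from h import *
rel((.4305,-.277),.003)
```

```text
t 18.2 ee [ 0.4312 -0.2781  0.0072] jaw yaw 80.6 F [ 0.4  0.5 -0.1] w 0.0214 tilt [ 4.e-04 -2.e-04 -1.e+00]
tool delta [0.0042 0.0009 0.001 ]
```

Lower 4 mm more, then close.

move_arm --deltas '[{"fingers": 0.25, "translation": [0.004, 0.0, 0.0005], "twist": 0}, {"fingers": 0.25, "translation": [0, 0, 0], "twist": 0}, {"fingers": 0.1, "translation": [0, 0, 0], "twist": 0}, {"fingers": 0, "translation": [0, 0, 0], "twist": 0}, {"fingers": 0, "translation": [0, 0, 0], "twist": 0}]'

```text
t: 18.82
ee_pos: [0.4309, -0.2775, 0.0028]
tcp_rot: [-1.087, 1.283, 1.088]
contact_force: [-0.2, -0.1, 1.9]
width: 0.0142
```

move_arm --deltas '[{"fingers": 0, "translation": [0, 0, 0], "twist": 0}, {"fingers": 0, "translation": [0, 0, 0], "twist": 0}, {"fingers": 0, "translation": [-0.004, 0, 0], "twist": 0}, {"fingers": 0, "translation": [-0.02, 0, 0], "twist": 0}, {"fingers": 0, "translation": [0, 0, 0], "twist": 0}]'

```text
t: 19.45
ee_pos: [0.4322, -0.278, 0.0278]
tcp_rot: [-1.089, 1.281, 1.086]
contact_force: [-0.0, 0.3, -2.5]
width: 0.0143
```

Run:
```python
from h import *
rel((.4305,-.277),.2);print(manip.sense()["torque"].round(3))
```

```text
t 19.45 ee [ 0.4322 -0.278   0.0278] jaw yaw 80.61 F [-0.   0.3 -2.5] w 0.0143 tilt [ 0.0022 -0.0011 -1.    ]
tool delta [-0.1722  0.0014  0.0006]
[-0.038  0.019  0.066]
```

move_arm --deltas '[{"fingers": 0, "translation": [-0.025, 0, 0], "twist": 0}, {"fingers": 0, "translation": [-0.035, 0, 0], "twist": 0}, {"fingers": 0, "translation": [-0.028, 0, 0.01], "twist": 0}, {"fingers": 0, "translation": [-0.012, -0.002, 0.025], "twist": 0}, {"fingers": 0, "translation": [0, -0.003, 0.035], "twist": 0}]'

```text
t: 20.08
ee_pos: [0.4481, -0.2094, 0.1274]
tcp_rot: [-1.088, 1.282, 1.085]
contact_force: [0.6, 0.3, -1.9]
width: 0.0148
```

move_arm --deltas '[{"fingers": 0, "translation": [0, -0.004, 0.04], "twist": 0}, {"fingers": 0, "translation": [0, -0.004, 0.04], "twist": 0}, {"fingers": 0, "translation": [0, -0.004, 0.04], "twist": 0}, {"fingers": 0, "translation": [0, -0.002, 0.025], "twist": 0}, {"fingers": 0, "translation": [0, 0, 0.013], "twist": 0}]'

```text
t: 20.7
ee_pos: [0.4872, -0.0541, 0.1263]
tcp_rot: [-1.089, 1.282, 1.09]
contact_force: [0.0, -0.0, -0.7]
width: 0.0147
```

move_arm --deltas '[{"fingers": 0, "translation": [0, 0, 0], "twist": 0}, {"fingers": 0, "translation": [0, 0, 0], "twist": 0}, {"fingers": 0, "translation": [0, 0, 0], "twist": 0}]'

```text
t: 21.08
ee_pos: [0.4869, -0.0569, 0.1269]
tcp_rot: [-1.086, 1.283, 1.086]
contact_force: [-0.4, 0.2, -1.5]
width: 0.0142
```

Run:
```python
from h import *
rel((.488,-.0557),.127)
m=camera_model("wrist");i=camera("wrist");np.save("w7.npy",m,allow_pickle=True);cv2.imwrite("w7.png",i)
s=camera("side");cv2.imwrite("side1.png",s);t=camera("top");cv2.imwrite("top2.png",t)
A=cv2.resize(s[140:290,170:370],None,fx=4,fy=4,interpolation=cv2.INTER_CUBIC);cv2.imwrite("pics/side1c.png",A)
e=manip.sense()["ee_pos"];L=e+[.0735,-.0118,.0042];print("lens exp",L)
for n in("top","side","wrist"): print(n,np.round(proj(camera_model(n),L),1),"ptr",np.round(proj(camera_model(n),(.6634,.0768,.131)),1),"loc std",np.round(proj(camera_model(n),(.5613,-.0675,.07)),1))
```

```text
t 21.07 ee [ 0.4869 -0.0569  0.1269] jaw yaw 80.49 F [-0.4  0.2 -1.5] w 0.0142 tilt [-1.e-04 -3.e-04 -1.e+00]
tool delta [-0.0001 -0.0009  0.0014]
lens exp [ 0.56051193 -0.06814121  0.13107939]
top [318.  217.5] ptr [257.4 175.2] loc std [315.8 219.1]
side [295.  170.2] ptr [226.4 208.5] loc std [294.  188.9]
wrist [276.1 385.3] ptr [517.3 474.5] loc std [277.1 320.2]
```

View pics/side1c.png

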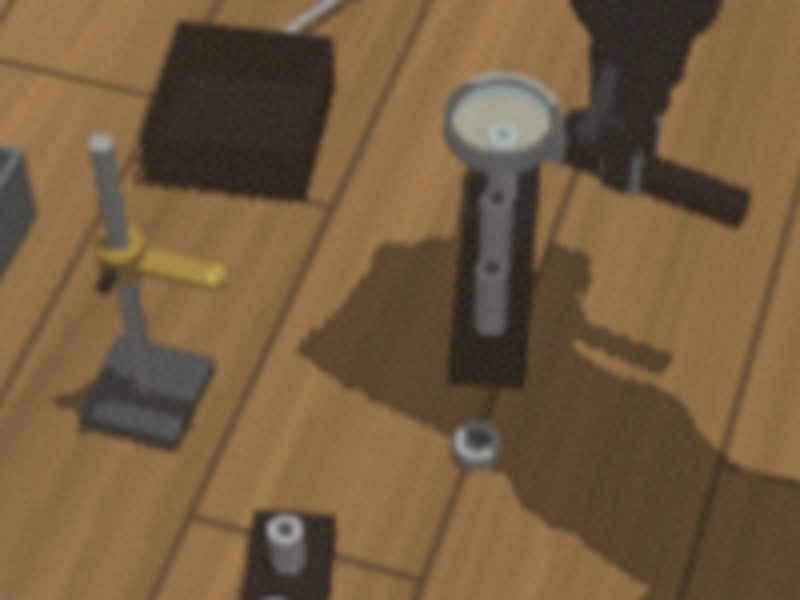

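The side view shows the loupe held level. The ring's centre at crop (503,123) is raw (295.4,170.4), against (295.0,170.2) expected from the kinematics. The pointer tip is at crop (224,276). I'll check the lens in the top and wrist views.

Run:
```python
import cv2,numpy as np
t=cv2.imread("top2.png");w=cv2.imread("w7.png")
A=cv2.resize(t[155:255,240:340],(400,400),interpolation=cv2.INTER_CUBIC)
B=cv2.resize(w[220:420,180:380],(400,400),interpolation=cv2.INTER_CUBIC)
cv2.imwrite("pics/c7.png",np.hstack([A,B]))
```

```text
(no output)
```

View pics/c7.png

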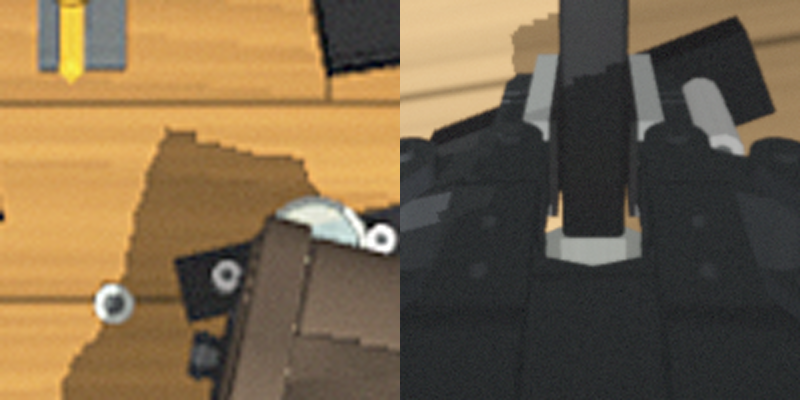

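Both fixed cameras agree with the kinematics to within about 1 mm, for the lens and for a pointer tip at z of about 0.131. I'll shift 1 mm to centre the lens, let it settle, and check that it is level and steady.

move_arm --deltas '[{"fingers": 0, "translation": [0, -0.0008, 0.0011], "twist": 0}, {"fingers": 0, "translation": [0, 0, 0], "twist": 0}, {"fingers": 0, "translation": [0, 0, 0], "twist": 0}, {"fingers": 0, "translation": [0, 0, 0], "twist": 0}, {"fingers": 0, "translation": [0, 0, 0], "twist": 0}]'

```text
t: 21.85
ee_pos: [0.4881, -0.0547, 0.1268]
tcp_rot: [-1.087, 1.282, 1.088]
contact_force: [-1.1, -0.8, -2.0]
width: 0.0147
```

Run:
```python
from h import *
rel((.488,-.0552),.127);v=manip.sense();print(v["joint_vel"].round(4))
s=camera_model("side");L=np.array([.5605,-.0681,.1311]);d=np.array([-.987,.16,0])
for k in (0,.02,-.02): print("handle end, tilt dz",k,np.round(proj(s,L+.142*d+[0,0,.002+k*.142/.142]),1))
c=cv2.imread("side1.png")
i=camera("side");A=cv2.resize(i[140:340,170:370],None,fx=3,fy=3,interpolation=cv2.INTER_CUBIC);cv2.imwrite("pics/side2.png",A)
```

```text
t 21.85 ee [ 0.4881 -0.0547  0.1268] jaw yaw 80.61 F [-1.1 -0.8 -2. ] w 0.0147 tilt [-1.e-04  0.e+00 -1.e+00]
tool delta [-0.0002  0.     -0.0005]
[ 0.0008 -0.0002 -0.0008  0.001   0.0006 -0.0006 -0.0002]
handle end, tilt dz 0 [356. 192.]
handle end, tilt dz 0.02 [357.1 185.6]
handle end, tilt dz -0.02 [355.  198.2]
```

View pics/side2.png

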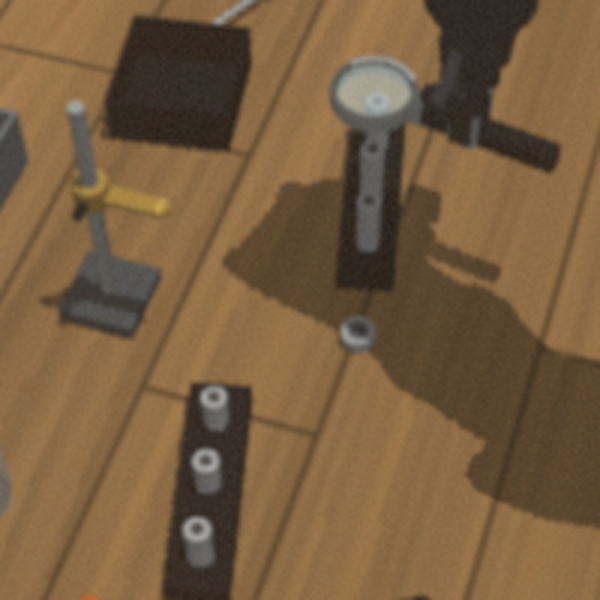

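The loupe is level: its handle end sits where a level loupe's would, (355.9,191.6) against (356,192) predicted. The three short standoffs are evenly spaced and in line, with tops at (214,397), (206,460) and (198,528). Everything is steady, so I'm handing in.

```bash
python3 -c "
from cell import manip
print(manip.hand_in())"
```

```text
the job is handed in; nothing more can be done
None
```

I stood both standoffs in their holes, then picked up the loupe and held it level over the placed long standoff. I handed in at about 22 s, still holding it there; no verdict was reported.

- **Standoffs:** each went down freely to within 0.2 mm of the expected seated height and met the hole floor at 8–12 N. Both now sit in line with their neighbours in the pictures.
- **Loupe:** the lens centre is at about (0.5615, -0.067, 0.131) m, with the standoff at about the same x and y. The lens agrees with the side and top cameras to about 1 mm. The handle end in the side picture fits a level loupe. The arm was at rest.
- **Pointer height:** this is the least certain number, because the estimates disagreed. The two wrist views alone gave 0.126 m, a model fit that matched two of its four pictures poorly gave 0.1285 m, and the side and top cameras gave 0.1315 m. Correcting for a low bias seen on known heights would have given up to 0.1345 m. I used 0.131 m, since the side camera agreed with the arm's own position for the lens there.
- **Other things:** I never touched the pointer. The post, nut, strips and planter look undisturbed in the last side picture. The tape measure, pencil, jar and screwdriver were mostly outside it, and I did not check them again.

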